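# Reset the press stop to the green notch

## Task

Set the sliding stop for the next batch: squeeze its red release lever against the black upright, keep it squeezed while you slide the blue stop along the rail to the notch with the green marker, and let go so that the brass tooth drops fully down into that notch. The marker only shows roughly where the notch is, so if the tooth sits on top of the rack, ease the stop along until it drops in. Never force the tooth hard against the rack, and leave the other things on the bench where they are.

Things in the scene. Friction and masses are not known exactly. Their poses are not given: they have to be found in the camera images.
- jig: White steel setup plate, 220 x 260 x 12, fixed to the bench; origin at the centre of its underside; its y axis runs along the rail on which the stop slides, its x axis points away from the robot (yaw up to 0.3 rad either way), z up. Heights ('up') below are above the bench. Except for the stop's handle, nothing on the plate is higher than 60 up.
- handle (a point): Squeeze handle of the sliding blue stop: this point moves with the stop, midway between the black upright (-x side) and the red release bar (+x side), 100 up; axes as the plate's. Squeeze the two together across x at this height: outer width 43 let go, 28 fully squeezed. Upright and bar are both 40 wide along y, centred on this point. The stop's block below, 50 wide in y, has its top 44 up.
- upright (a point): Centre of the outer (-x) face of the fixed black upright, 100 up, 22 from the handle point; the upright is a plate 10 thick in x, 40 wide in y, top at 118 up.
- release_bar (a point): Axis of the red release bar, a round bar 12 thick and 40 long along y, on the hinged lever; 100 up and 15 in +x of the handle point when let go; moves with the lever towards the upright (-x) by 15 when squeezed.
- tooth_spot (a point): Centre of the underside of the brass tooth when it is down (25 up); moves with the stop, at the same y as the handle, 50 in +x of it; axes as the plate's. The tooth is 8 wide in y and 10 in x. Squeezing the lever lifts it.
- stop (a joint): Position of the stop along the plate's y, m: 0 in the middle of the rail, +-0.08 at its ends. It slides with 2 to 3 N of drag, up to 6 N with the tooth resting on top of the rack.
- stop_lever (a joint): Lever angle, rad: 0 = let go with the tooth fully down in a notch or in the bay, about 0.15 = tooth resting on top of the rack, 0.30 = fully squeezed, tooth well clear. Spring: 4 N at the bar when let go, 9 N fully squeezed.
- tooth: The brass tooth, carried by the lever; origin at the centre of its underside. Under it lies a steel rack along the plate's +x side, 180 long, top 32 up: in the middle an open parking bay, 32 wide, where the tooth starts; to either side two notches, 11 wide (1.5 of play each side of the tooth), unevenly 25 to 35 apart. Upright walls, the tooth reaches 7 below the top and cannot climb out unless lifted.
- marker_green: Green-topped round marker, 18 across, 20 tall, beside the rack at the wanted notch; set down by hand, so it may stand up to 4 in y to either side of its notch's middle; the rack itself is clamped by hand, so the markers are the best measure of the notches. Origin at the centre of its underside, axes as the plate's.
- marker_white: The same marker with a white top, beside one of the other notches.
- marker_yellow: The same marker with a yellow top, beside one of the other notches.
- marker_blue: The same marker with a blue top, beside one of the other notches.
- blank: Loose aluminium blank, 36 x 60 x 12, lying on the plate on the robot's side of the rail; bystander, origin at the centre of its underside.
- spool: Solder spool, yellow flanges, 60 across, 52 tall; bystander, origin at the centre of its underside.
- flux: White plastic bottle, blue cap, 70 across, 170 tall; bystander, origin at the centre of its underside.
- driver: Orange-handled screwdriver, lying; bystander, origin at its underside.
- tray: Grey parts tray, 100 x 140 x 30; bystander, origin at the centre of its underside.
- collar: Steel collar, 40 across, 22 tall, standing in the tray; bystander, origin at the centre of its underside.
- die: Brass disc die, 48 across, 30 tall; bystander, origin at the centre of its underside.

How it is judged:
On the way:
1. the lever is held squeezed, tooth clear of the rack, while the stop leaves the parking bay (value of joint stop_lever above 0.165 rad and (value of joint stop above 0.015 m or value of joint stop below -0.015 m)), for 0.1 s.
At the end, for the whole second after the job is handed in: The tooth is down in the notch beside the green marker (tooth within 8 mm of the marker along the rail, lever let go to less than 0.05 rad) and the stop is at rest (y of tooth_spot in the frame of marker_green between -0.008 and 0.008 m and value of joint stop_lever below 0.05 rad and velocity of joint stop between -0.005 and 0.005 m/s); the robot touches nothing.
It fails at once if the tooth is pressed against the rack, or by anything else, with more than 35 N (contact force between tooth and anything else above 35 N).
It fails at once if a loose thing on the bench is shifted by more than 15 mm (distance of any of blank, spool, flux, driver, tray, collar, die from where it was at the start of the episode above 0.015 m).
It also fails if it takes over 45 s, if anything falls off the work surface, if the arm or the gripper's body presses on something with over 40 N, if the wrist force passes 120 N, or if a joint passes its speed limit or range.

## Robot

A 7-joint arm with a two-finger parallel gripper is mounted at the origin on the work surface. World frame = base frame: x ahead of the robot, y to its left, z up, the work surface at z = 0. Lengths are in m, angles in rad, forces in N, time in s.
With the tool pointing down it reaches from about 0.375 to 0.925 m from the base axis. Payload 3.1 kg.
Tool frame: the origin (TCP) lies between the finger pads; the fingertips stand 19 mm ahead of it and the grasp point (between the pads) is the TCP; z points along the fingers, y is the line along which they close (so a half turn about z gives the same grasp; the last joint's range is limited). The gripper opens to 85 mm and grips with 20 to 120 N. Pads are 22 mm wide; open, the fingers measure 114 mm over their backs; the gripper's body (76 mm by 85 mm) begins 54 mm behind the grasp point. The pads swing forward as they close: fully open they stand 13 mm farther back than shut.
Start: joints at [1.106, 0.383, 0.044, 1.598, -0.018, 1.161, -0.05], TCP at [0.233, -0.607, 0.25] pointing down, gripper open.
Joint ranges: [-2.61, 2.61], [-0.41, 2.15], [-1.48, 1.57], [0, 2.5], [-1.57, 4.71], [0.05, 1.97], [-2.85, 2.85]. Speed limits (rad/s): [2.79, 2.79, 3.14, 3.14, 3.14, 3.14, 3.14].

## Interface

Orientations are given as a unit quaternion [x, y, z, w].
In Python, from bench import move_ptp, movel, move_j, move_gripper, pause, inverse_kinematics, read_camera, camera_params, MotionError, sign_off, look_for, tip_of, read_time_s, read_qpos, read_joint_vel, read_effort, read_eef_pos, read_tcp_rot, read_ft_force, read_ft_torque, read_finger_gap, read_grasp_force gives the robot as it stands. Calls block until the motion is done:
- move_ptp(position, orientation): joint-space move of the TCP to a pose.
- movel(position, orientation=None, speed=0.15): straight line of the TCP; orientation=None keeps the orientation; speed is the mean speed in m/s.
- move_j(angles): joint-space move.
- move_gripper(opening, effort=None): finger opening in m; effort is the grip in N (None keeps the last); returns when the fingers have stopped.
- pause(seconds).
- inverse_kinematics(position, orientation): joint angles nearest the present ones, or None.
- read_camera(name): name is "side" or "top"; returns the picture (480x640x3 uint8, red, green, blue); there is no depth.
- camera_params(name): a dict with "K" (3x3 intrinsics, pixels), "dist_coeffs" ([k1, k2, p1, p2, k3] as OpenCV has them; the pictures are not rectified), "camera_from_world" (4x4, takes a point from world to camera coordinates). Camera axes: x right, y down, z forward; pixel columns grow to the right and rows downward; lengths in m; the calibration is good to about 2 mm. A picture is of the moment at which its call begins. camera_params takes no time and is no camera call.
A pose or a line that the arm cannot do raises MotionError and nothing moves.
- sign_off(): hands the job in; it is judged then, once.
Trained networks look in the newest picture that a camera, given by its name, has taken for a name from the list of things; names that differ only in an ending like _2 or _b are one class to them, and where a whole thing is asked for, a point or a joint stands for the part that bears it (a point fixed in the world has none). Each returns a list of dicts, best first, with "confidence" (0 to 1); they miss things now and then, are a little off and sometimes report something else, mostly with a low value. They report only what shows in the picture. A call takes as long as a camera call.
- look_for(camera, name): "at" ([column, row] in pixels, amid what is visible of it).
- tip_of(camera, name): "at" ([column, row] in pixels: a listed point, or the origin of a listed thing).
Readings, each from a call of its own:
- read_time_s(): time.
- read_qpos(): joint angles.
- read_joint_vel(): joint speeds.
- read_effort(): joint torques, N m.
- read_eef_pos(): TCP position.
- read_tcp_rot(): TCP orientation.
- read_ft_force(): force on the tool from outside, world axes, zero at the start.
- read_ft_torque(): the same for the moment, N m.
- read_finger_gap(): finger opening in m.
- read_grasp_force(): force on a finger pad.
Only numpy, scipy, OpenCV 4.12 (cv2) and the standard library are available. Lean on these libraries where they do the work, as an engineer would, in place of code of your own. Each camera call takes 0.05 s, during which the arm holds its last target. There are 200 camera calls.

## Working session

There is one attempt and no reset: what is moved stays moved. The work goes in short steps, each a Python script; the robot and the scene stay as the last script left them, time stands still between calls to the robot, and variables do not carry over. Pictures are saved under pics/ and viewed, at most 10 in all, crops included, and the job is handed in when it is done.

```bash
mkdir -p pics; ls
python3 - <<'E'
from bench import *
import cv2
for c in ("top","side"):
    im=read_camera(c); cv2.imwrite(f"pics/{c}0.png",im[:,:,::-1])
    p=camera_params(c); print(c,p["K"],p["dist_coeffs"],p["camera_from_world"])
    for n in ["handle","upright","release_bar","tooth_spot","marker_green","marker_white","marker_yellow","marker_blue","jig"]:
        print(c,n,[(d["at"],round(d["confidence"],2)) for d in tip_of(c,n)][:2])
print(read_time_s(),read_eef_pos(),read_tcp_rot())
E
```

```text
pics
top [[534.4412419    0.         311.92971611]
 [  0.         534.4412419  237.8443619 ]
 [  0.           0.           1.        ]] [-0.14228678  0.          0.          0.          0.        ] [[ 0.08129343 -0.99668946 -0.00122172 -0.03670382]
 [-0.97619392 -0.07937431 -0.2018543   0.53969778]
 [ 0.20108908  0.01760207 -0.9794148   1.11292005]
 [ 0.          0.          0.          1.        ]]
top handle [([316.7, 238.1], 0.57)]
top upright [([314.9, 249.3], 0.67)]
top release_bar [([319.0, 235.4], 0.52)]
top tooth_spot [([316.9, 220.4], 0.63)]
top marker_green [([290.0, 207.1], 0.51)]
top marker_white [([304.5, 208.1], 0.63), ([170.9, 231.6], 0.36)]
top marker_yellow [([352.0, 214.2], 0.63)]
top marker_blue [([337.0, 213.6], 0.64)]
top jig [([318.3, 247.0], 0.64), ([123.5, 302.7], 0.48)]
side [[467.61232598   0.         316.39346456]
 [  0.         467.61232598 237.98242465]
 [  0.           0.           1.        ]] [-0.08856286  0.          0.          0.          0.        ] [[ 0.99697452 -0.07697921  0.01077073 -0.50070764]
 [-0.02948657 -0.50276441 -0.86392042  0.08328617]
 [ 0.07191905  0.86098905 -0.50351316  1.28253006]
 [ 0.          0.          0.          1.        ]]
side handle [([328.4, 231.9], 0.82)]
side upright [([318.6, 232.1], 0.87), ([360.0, 269.4], 0.2)]
side release_bar [([328.7, 229.3], 0.68), ([412.8, 371.6], 0.24)]
side tooth_spot [([344.2, 257.2], 0.92), ([358.9, 208.5], 0.6)]
side marker_green [([329.1, 229.4], 0.58), ([354.4, 243.9], 0.57)]
side marker_white [([358.5, 250.7], 0.56), ([302.2, 363.6], 0.25)]
side marker_yellow [([359.0, 276.7], 0.63), ([409.9, 371.3], 0.6)]
side marker_blue [([362.2, 268.2], 0.36)]
side jig [([327.3, 262.2], 0.89)]
1.0 [ 0.2331266  -0.60676734  0.25028705] [9.83227370e-01 1.82384042e-01 1.65125352e-05 5.79868906e-06]
```

```bash
cat > h.py <<'E'
import numpy as np, cv2
from bench import *
def ray(c,uv):
    p=camera_params(c); K=np.array(p["K"]); T=np.array(p["camera_from_world"])
    n=cv2.undistortPoints(np.array([[uv]],float),K,np.array(p["dist_coeffs"]))[0,0]
    R=T[:3,:3]; return -R.T@T[:3,3], R.T@np.array([n[0],n[1],1])
def at_z(c,uv,z):
    o,d=ray(c,uv); return o+d*(z-o[2])/d[2]
def proj(c,P):
    p=camera_params(c); T=np.array(p["camera_from_world"])
    return cv2.projectPoints(np.array([P],float),cv2.Rodrigues(T[:3,:3])[0],T[:3,3],np.array(p["K"]),np.array(p["dist_coeffs"]))[0][0,0]
E
python3 - <<'E'
from h import *
np.set_printoptions(precision=4,suppress=True)
D={"top":dict(handle=(316.7,238.1),upright=(314.9,249.3),bar=(319,235.4),tooth=(316.9,220.4),g=(290,207.1),w=(304.5,208.1),y=(352,214.2),b=(337,213.6),jig=(318.3,247)),
"side":dict(handle=(328.4,231.9),upright=(318.6,232.1),bar=(328.7,229.3),tooth=(344.2,257.2),g=(354.4,243.9),w=(358.5,250.7),y=(359,276.7),b=(362.2,268.2),jig=(327.3,262.2))}
Z=dict(handle=.1,upright=.1,bar=.1,tooth=.025,g=.012,w=.012,y=.012,b=.012,jig=0)
for n in Z: print(n,*[at_z(c,D[c][n],Z[n])[:2] for c in D])
a=cv2.imread("pics/top0.png")[150:330,220:420]; cv2.imwrite("pics/tc.png",cv2.resize(a,None,fx=3.3,fy=3.3,interpolation=cv2.INTER_CUBIC))
b=cv2.imread("pics/side0.png")[170:340,230:450]; cv2.imwrite("pics/sc.png",cv2.resize(b,None,fx=3.5,fy=3.5,interpolation=cv2.INTER_CUBIC))
E
```

```text
handle [ 0.5319 -0.0036] [ 0.5334 -0.0047]
upright [ 0.5078 -0.0018] [ 0.5068 -0.0042]
bar [ 0.5381 -0.008 ] [0.5357 0.0096]
tooth [ 0.5881 -0.0002] [ 0.578  -0.0172]
g [0.6175 0.0641] [0.6207 0.0738]
w [0.6178 0.0307] [0.627  0.0351]
y [ 0.6123 -0.079 ] [ 0.6081 -0.0949]
b [ 0.6109 -0.0446] [ 0.6231 -0.0554]
jig [ 0.5321 -0.008 ] [ 0.533  -0.0016]
```

View pics/tc.png

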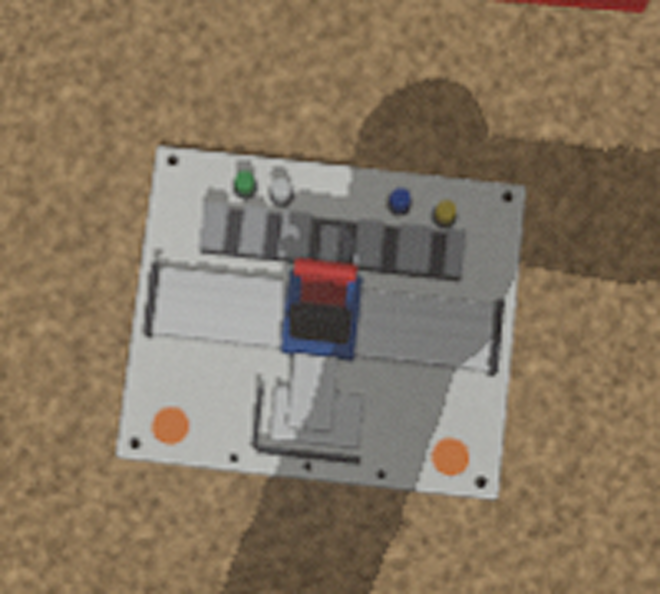

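View pics/sc.png

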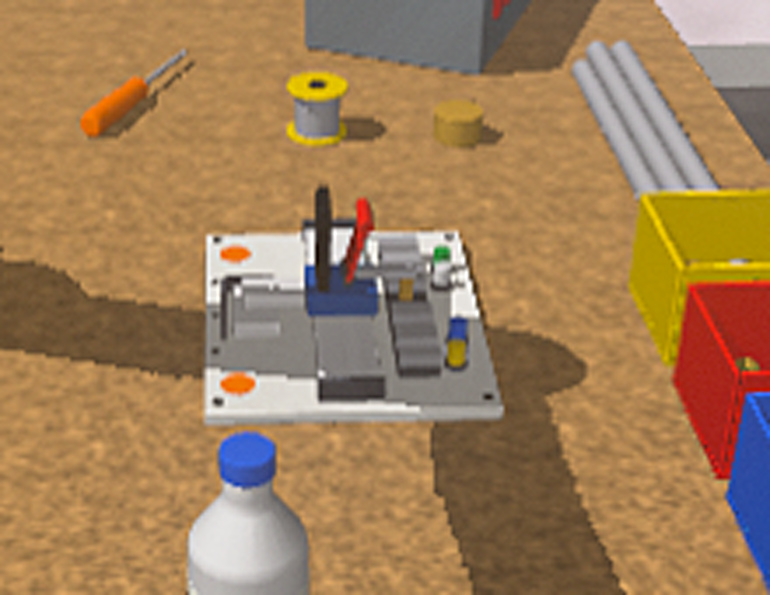

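View pics/side0.png

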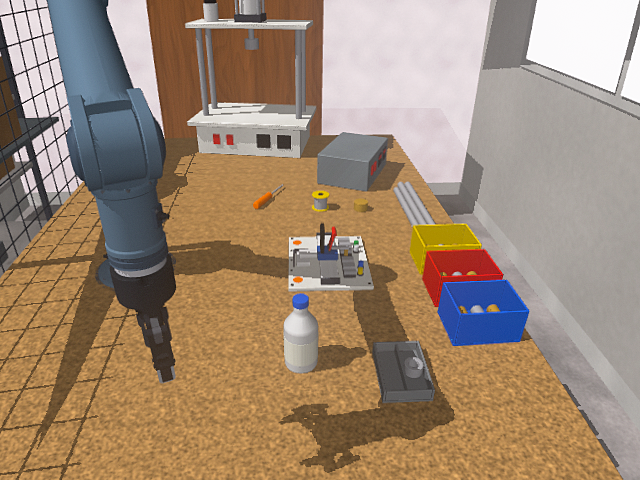

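```bash
cat > m.py <<'E'
from h import *
np.set_printoptions(precision=4,suppress=True)
im=cv2.imread("pics/top0.png")
cr=lambda x,y:(220+x/3.3-.35,150+y/3.3-.35)
C=[at_z("top",cr(*p),.012)[:2] for p in [(158,147),(524,185),(497,497),(120,457)]]
TL,TR,BR,BL=C
print("sizes",np.linalg.norm(TL-TR),np.linalg.norm(BL-BR),np.linalg.norm(TL-BL),np.linalg.norm(TR-BR))
yv=(TL-TR)+(BL-BR); psi=np.arctan2(-yv[0],yv[1]); O=sum(C)/4
jx=np.array([np.cos(psi),np.sin(psi)]); jy=np.array([-jx[1],jx[0]])
loc=lambda P:np.array([jx@(P[:2]-O),jy@(P[:2]-O)])
if __name__=="__main__":
    print("psi",psi,"O",O)
    for n,uv,z in [("handle",(316.7,238.1),.1),("tooth",(316.9,220.4),.025),("bar",(319,235.4),.1)]+[(k,cr(*p),.032) for k,p in dict(g=(245,184),w=(281,190),b=(400,202),y=(445,212),n1=(234,230),n2=(272,235),n3=(390,247),n4=(439,254),rackL=(202,222),rackR=(463,255),bayL=(311,240),bayR=(356,245)).items()]:
        print(n,loc(at_z("top",uv,z)))
    print("handle side",loc(at_z("side",(328.4,231.9),.1)))
    cv2.imwrite("pics/rack.png",cv2.resize(im[195:265,275:365],None,fx=8,fy=8,interpolation=cv2.INTER_CUBIC))
    q1=np.array([jx[0],jx[1]])
E
python3 m.py
```

```text
sizes 0.257195007321015 0.25577445772453605 0.21866421344511747 0.21837370393061353
psi -0.025331593051043814 O [ 0.5315 -0.0074]
handle [0.0003 0.0038]
tooth [0.0563 0.0086]
bar [ 0.0066 -0.0004]
g [0.0838 0.0638]
w [0.0822 0.0389]
b [ 0.0824 -0.0429]
y [ 0.0787 -0.0741]
n1 [0.0508 0.0676]
n2 [0.0501 0.0415]
n3 [ 0.0503 -0.0391]
n4 [ 0.049  -0.0727]
rackL [0.0541 0.09  ]
rackR [ 0.05  -0.089]
bayL [0.0494 0.0148]
bayR [ 0.0492 -0.016 ]
handle side [0.0018 0.0027]
```

View pics/rack.png

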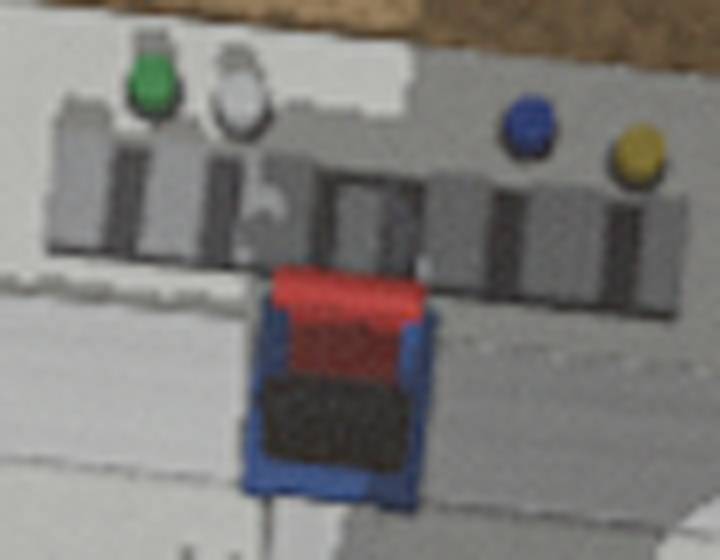

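Run:
```python
from m import *
f=lambda x,y:(275+x/8-.44,195+y/8-.44)
for n,p,z in [("bar",(349,288),.106),("barL",(273,284),.104),("barR",(425,297),.104),("block",((253+424)/2,435),.044),("blackL",(264,410),.118),("blackR",(409,420),.118),("upr",(337,425),.118),("n1",(125,205),.032),("n1t",(130,150),.032),("n1b",(121,246),.032),("g",(154,80),.032),("w",(242,98),.032),("n2",(220,205),.032),("n3",(507,240),.032),("tooth",(358,225),.035)]:
    print(n,loc(at_z("top",f(*p),z)))
# IK check
from scipy.spatial.transform import Rotation as Ro
print(read_qpos())
for s in (1,-1):
    R=np.column_stack([np.r_[s*jy,0],np.r_[s*jx,0],[0,0,-1]]); q=Ro.from_matrix(R).as_quat()
    for dy in (0,.065): print(s,q,inverse_kinematics(list(np.r_[O+jy*(.003+dy)-.008*jx,.1]),list(q)))
```

```text
sizes 0.257195007321015 0.25577445772453605 0.21866421344511747 0.21837370393061353
bar [0.0154 0.0023]
barL [0.0148 0.0222]
barR [ 0.0156 -0.0178]
block [-0.0123  0.0016]
blackL [-0.0215  0.0205]
blackR [-0.0201 -0.0168]
upr [-0.0234  0.0014]
n1 [0.0488 0.0682]
n1t [0.0648 0.0687]
n1b [0.0369 0.068 ]
g [0.0857 0.0643]
w [0.0831 0.039 ]
n2 [0.0516 0.0417]
n3 [ 0.0502 -0.0394]
tooth [0.0493 0.0026]
[ 1.1062  0.3829  0.0439  1.5979 -0.0179  1.1612 -0.0499]
1 [0.716  0.6981 0.     0.    ] [ 0.418   0.4018 -0.5637  1.9936  0.2887  0.8243 -0.3333]
1 [0.716  0.6981 0.     0.    ] [ 0.3897  0.4396 -0.6799  1.9774  0.365   0.8475 -0.515 ]
-1 [-0.6981  0.716   0.      0.    ] [-1.0815  0.9     1.3716  2.0566 -1.0147  1.1293 -2.3895]
-1 [-0.6981  0.716   0.      0.    ] [ 0.7904  0.7468 -1.245   1.9628  0.8245  1.0687  2.2874]
```

```bash
cat > g.py <<'E'
from m import *
Q=[0.716,0.6981,0,0]; Q=list(np.array(Q)/np.linalg.norm(Q))
P=lambda x,y,z:list(np.r_[O+jx*x+jy*y,z])
def st(s=""):
    f=read_ft_force(); print(s,"t",round(read_time_s(),2),"pos",loc(read_eef_pos()),"ft jx,jy,z",jx@f[:2],jy@f[:2],f[2],"gap",read_finger_gap(),"gf",read_grasp_force())
E
python3 - <<'E'
from g import *
move_gripper(.085,20)
move_ptp(P(-.0075,.002,.22),Q); st("above")
movel(P(-.0075,.002,.1),Q,.12); st("down")
move_gripper(.0,20); st("squeezed")
im=read_camera("top"); cv2.imwrite("pics/t2.png",cv2.resize(im[150:300,230:410,::-1],None,fx=4,fy=4,interpolation=cv2.INTER_CUBIC))
im=read_camera("side"); cv2.imwrite("pics/s2.png",cv2.resize(im[190:310,270:400,::-1],None,fx=5,fy=5,interpolation=cv2.INTER_CUBIC))
E
```

```text
sizes 0.257195007321015 0.25577445772453605 0.21866421344511747 0.21837370393061353
above t 3.6 pos [-0.0072  0.0002] ft jx,jy,z -0.4130465049733081 0.465343729610369 0.14699890509651412 gap 0.08513771654667973 gf 0.0
down t 4.75 pos [-0.0067  0.0021] ft jx,jy,z 0.44328624112298204 0.7382824864765607 -0.056752177885830035 gap 0.0849321974517071 gf 0.0
squeezed t 5.31 pos [-0.0056  0.0023] ft jx,jy,z -4.141711527035841 -0.008801451403781121 16.23985798874121 gap 0.026961900351307057 gf 21.55142515897751
```

View pics/s2.png

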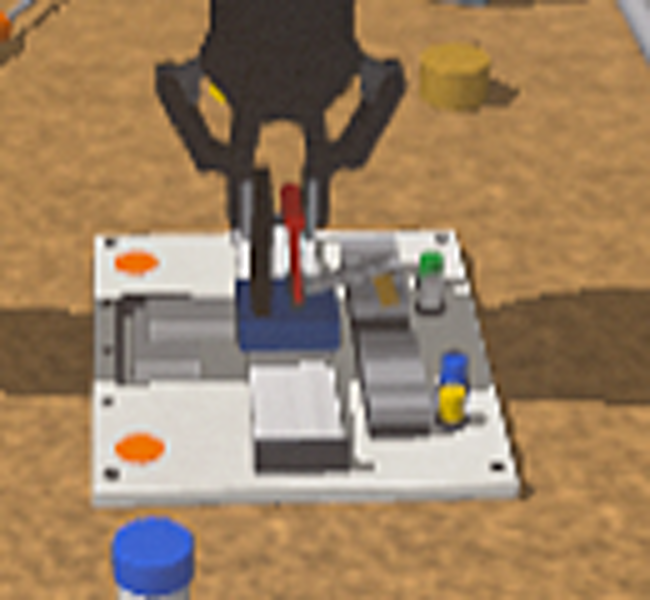

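The side view shows the upright and red bar pinched together between the pads (around 275,215), with the tooth lifted. Now I'll slide the stop.

Run:
```python
from g import *
movel(P(-.0065,.068,.1),Q,.05); pause(.3); st("slid")
im=read_camera("top"); cv2.imwrite("pics/t3.png",cv2.resize(im[150:300,230:410,::-1],None,fx=4,fy=4,interpolation=cv2.INTER_CUBIC))
move_gripper(.066,20); pause(.3); st("released")
move_gripper(.050,20); st("probe")
im=read_camera("side"); cv2.imwrite("pics/s3.png",cv2.resize(im[190:310,270:400,::-1],None,fx=5,fy=5,interpolation=cv2.INTER_CUBIC))
```

```text
sizes 0.257195007321015 0.25577445772453605 0.21866421344511747 0.21837370393061353
slid t 7.17 pos [-0.0053  0.0683] ft jx,jy,z -5.026956185411653 -1.7343541934799904 15.898486784738385 gap 0.027115633098785293 gf 22.237374186515808
released t 7.98 pos [-0.0068  0.068 ] ft jx,jy,z 0.5138760166026457 0.24648904624837764 -0.07142721865431943 gap 0.0659783595934542 gf 0.0
probe t 8.28 pos [-0.003   0.0682] ft jx,jy,z 5.7718133205922975 -0.3333499300294906 1.9183823791357828 gap 0.05032147810707541 gf 2.592809870839119
```

View pics/s3.png

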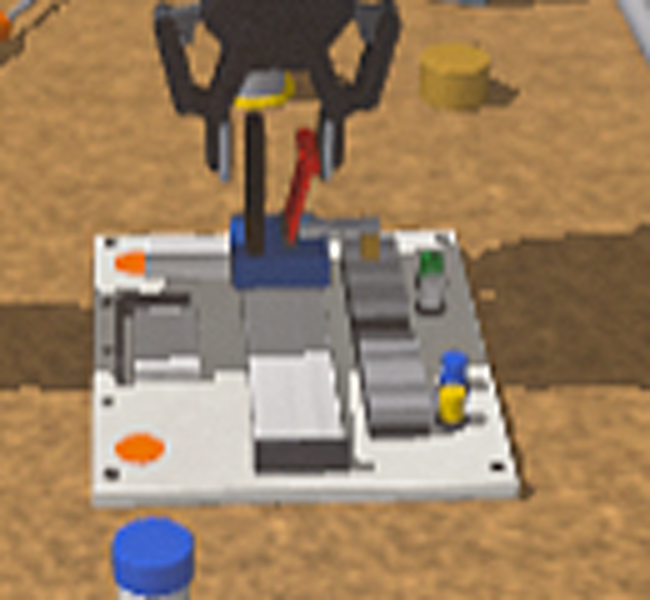

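View pics/t3.png

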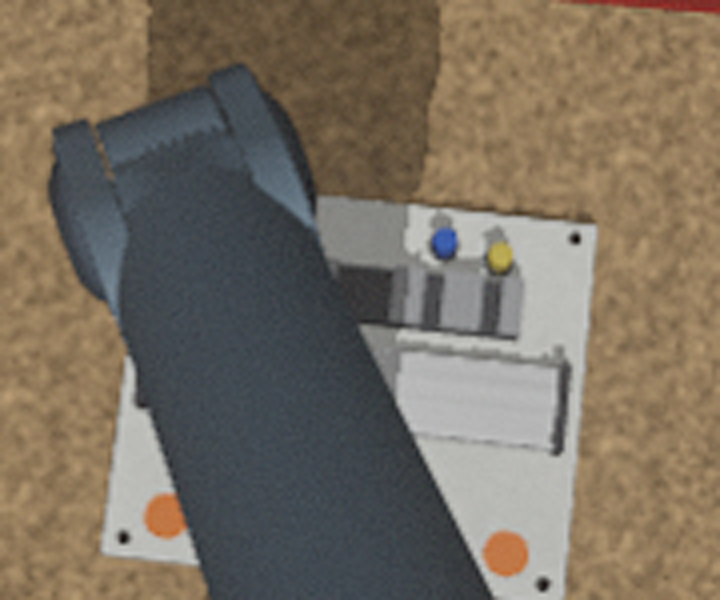

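The side view shows the bar leaning fully out at (310,150) and the tooth at (370,245) sunk in the rack. The probe force fits a dropped tooth too. I'll retreat and check.

Run:
```python
from g import *
move_gripper(.085,20); movel(P(-.0068,.068,.22),Q,.15); move_ptp([.3,-.45,.3],Q); st("away")
im=read_camera("top"); a=im[190:270,270:370,::-1]
im=read_camera("side"); b=im[200:280,300:400,::-1]
cv2.imwrite("pics/f.png",cv2.resize(np.hstack([a,b]),None,fx=4,fy=4,interpolation=cv2.INTER_CUBIC))
d=tip_of("top","tooth_spot"),tip_of("top","release_bar"),tip_of("top","upright"),tip_of("top","handle")
for x,z in zip(d,(.025,.1,.1,.1)): print(x[:1],x and loc(at_z("top",x[0]["at"],z)))
```

```text
sizes 0.257195007321015 0.25577445772453605 0.21866421344511747 0.21837370393061353
away t 11.76 pos [-0.2188 -0.4471] ft jx,jy,z 0.863708787946888 -0.06935650561495986 1.2684103072708481 gap 0.0851649004674759 gf 0.0
[{'at': [288.7, 222.4], 'confidence': 0.75}] [0.045  0.0714]
[{'at': [286.2, 229.4], 'confidence': 0.69}] [0.0121 0.0696]
[{'at': [288.3, 245.1], 'confidence': 0.61}] [-0.0209  0.0613]
[{'at': [286.1, 232.8], 'confidence': 0.68}] [0.0048 0.069 ]
```

View pics/f.png

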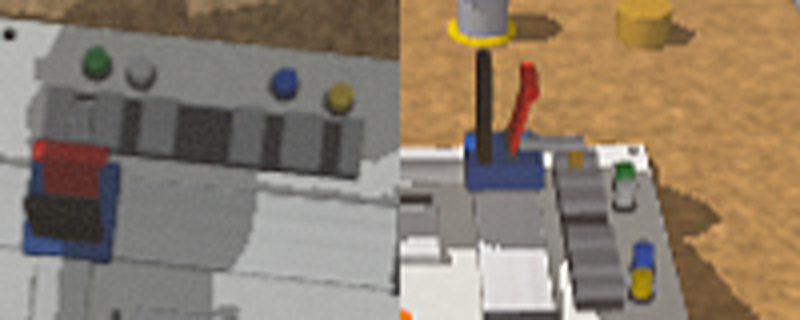

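The top crop (left half) shows the stop at (70,195) with its tooth in the left notch, beside the green marker at (97,62). In the side crop (right half) the red bar stands about 11 px from the upright. That matches the let-go spacing at the start; a tooth resting on the rack would give about 8.6 px.

```bash
python3 -c "
from bench import *
print(sign_off())"
```

```text
the job is handed in; nothing more can be done
None
```

I slid the stop, lever squeezed, to the notch by the green marker and let go; the probe force and final pictures show the tooth fully down, and the job was handed in at about 12 s (no verdict was returned).

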